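Punch-mark the blank in the marking jig

TASK

Take the spring punch out of its stand, put its nose down the guide hole of the marking jig and press it straight down on the metal blank inside until the punch's spring trips with a snap. Press gently and stop at the snap, so that the punch is never rammed down hard on the jig or the blank (keep below 20 N). Then put the punch back in its stand, upright and fully home on its collar, and let go; leave everything else on the bench where it is.

Things in the scene. Friction and masses are not known exactly. Their poses are not given: they have to be found in the camera images.
- punch: Spring punch, a turned metal tool, loose, 0.16 kg, upright in the stand at the start. Origin: centre of the underside of its collar; z up its axis. Collar: dark disc, 38 mm diameter, z 0 to 8 mm. Above it the grip: round barrel, 20 mm diameter, ringed, to z 50, cap to z 56. Below: barrel 20 mm to z -24, then the nose. Gripped just above the collar, fingertips can push on the collar.
- punch_tip (a point): Flat tip of the punch's nose, on the axis, moves with the nose. The steel nose is 12 mm in diameter, its last 8 mm tapered to a 5.6 mm flat; fully out, the tip is 66 mm below the punch's origin.
- punch_nose (a joint): How far the nose is pushed in, m: 0 fully out (start), 0.012 fully in. The push needed starts near 4 N, peaks at 10 to 12 N at 3 to 4 mm, then sinks steadily to nothing at 9.4 mm, where the spring trips: the nose snaps in by itself to 12 mm and stays in. Let go before that and it springs out again. Pressing on 2.6 mm past the trip meets a hard stop, where the force shoots up.
- jig: Marking jig, fixed: aluminium plate 90x70x10 mm with four dark thumb nuts (20 mm high) at its corners, in the middle a round housing (42 mm diameter, to z 22 mm) and out of it a vertical steel guide bush, 22 mm diameter, with a flared mouth at z 40 mm. Origin: centre of the plate's underside; z up.
- jig_mouth (a point): Centre of the guide bush's mouth, in the plane of its rim, 40 mm above the jig's underside. The mouth is 24 mm wide and funnels over 6 mm to a straight round hole of 15 mm. A rigid brass blank fills the bottom of the hole; its height differs each time and is not measured: its top lies 14 to 26 mm below the mouth and must be found by feel.
- stand: The punch's stand, fixed to the bench: round dark foot of 68 mm diameter and a grey vertical tube of 32 mm diameter with a flared mouth (38 mm over its rim) at z 70 mm. Origin: centre of the underside; z up.
- stand_mouth (a point): Centre of the stand's mouth, in the plane of its rim, 70 mm above the stand's underside. The mouth is 33 mm wide and funnels over 6 mm to a straight bore of 24 mm, 69 mm deep. The punch is fully home when its collar lies on the rim: its origin is then at this point.
- cast_lower: Bystander: grey plaster cast with teeth, 57x68x32 mm, loose; origin at the centre of its underside.
- cast_upper: Bystander: pale plaster cast with teeth, 57x68x30 mm, loose; origin at the centre of its underside.
- bite_splint: Bystander: clear horseshoe-shaped bite splint, 43x64x13 mm, loose; origin at the centre of its underside.
- wax_block: Bystander: yellow block of wax, 30x62x19 mm, loose; origin at the centre of its underside.
There are look-alikes about, which are no part of the job. Leave any turquoise look-alike of the punch alone.

How it is judged:
By the outcome, as a careful person would: the job done as asked, in the order asked, and still so for the second after the job is handed in, with the robot touching nothing.
It also fails if it takes over 72 s, if anything falls off the work surface, if the arm or the gripper's body presses on something with over 40 N, if the wrist force passes 120 N, or if a joint passes its speed limit or range.

ROBOT

A 7-joint arm with a two-finger parallel gripper is mounted at the origin on a cart in front of the work surface, level with it; the furniture and walls round the work are solid. World frame = base frame: x ahead of the robot, y to its left, z up, the work surface at z = 0. Lengths are in m, angles in rad, forces in N, time in s.
With the tool pointing down it reaches from about 0.4 to 0.85 m from the base axis. Payload 4.5 kg.
Tool frame: the origin (TCP) lies at the very end of the fingers, on their centre line; the grasp point (between the pads) lies 19 mm behind it; z points along the fingers, y is the line along which they close (so a half turn about z gives the same grasp; the last joint's range is limited). The gripper opens to 88 mm and grips with 3 to 60 N. Pads are 18 mm wide; open, the fingers measure 123 mm over their backs; the gripper's body (75 mm by 187 mm) begins 45 mm behind the grasp point.
Start: joints at [-1.275, 0.689, -0.195, 1.565, 0.157, 0.902, -0.215], TCP at [0.162, 0.604, 0.239] pointing down, gripper open.
Joint ranges: [-3.01, 3.01], [-0.46, 2.08], [-1.47, 1.51], [0.13, 2.56], [-1, 4.14], [0.04, 2.09], [-2.66, 2.66]. Speed limits (rad/s): [2.57, 2.57, 3.14, 3.14, 3.14, 3.14, 3.14].

INTERFACE

Orientations are given as a unit quaternion [x, y, z, w].
In Python, from plant import r, eyes, nets gives the robot as it stands.
- The arm moves only by the shell command python3 -m pendant 'ROWS' [FORCE]. ROWS is JSON, a list of rows, each an object of numbers: "claw": the opening, from 0 (shut) to 1 (fully open); "dx", "dy", "dz": the shift along the world's x, y, z in mm; "twist": the turn about the world's z in rad. In form: [{"claw": .., "dx": .., "dy": .., "dz": .., "twist": ..}, ...]. A call has 1 to 8 rows; each row is the pose to reach, as a shift and turn from the pose commanded when the call began; what a row does not reach only later rows make up. A row lasts 1/10 s, in which the tool goes at most 50 mm and 8.59 degrees, less where a joint would pass 70% of its speed; a pose out of reach is approached as far as the arm can. A call with a gripper value outside its range is refused whole. The fingers move at their own pace and stop on an object; FORCE is the grip in N (left out, the last holds). Time passes only in rows, so rows that repeat a pose let the fingers close. It gives the time, the measured TCP pose, the force, the opening and the grip force at its end, in the units of the state.
- r.get_state(): the state, without advancing time (a new reading comes with each control period).
- eyes.snapshot(name): name is "side" or "top"; returns (picture, depth): 420x560x3 uint8, blue, green, red; 420x560 float32, m along the optical axis (not along the pixel's ray), 0 where there is no reading.
- eyes.camera_info(name): a dict with "K" (3x3 intrinsics, pixels), "world_to_cam" (4x4, takes a point from world to camera coordinates). Camera axes: x right, y down, z forward; pixel columns grow to the right and rows downward; lengths in m; the calibration is good to about 2 mm. A picture is of the moment at which its call begins. camera_info takes no time and is no camera call.
- r.finish_job(): hands the job in; it is judged then, once.
Trained networks look in the newest picture that a camera, given by its name, has taken for a name from the list of things; names that differ only in an ending like _2 or _b are one class to them, and where a whole thing is asked for, a point or a joint stands for the part that bears it (a point fixed in the world has none). Each returns a list of dicts, best first, with "confidence" (0 to 1); they miss things now and then, are a little off and sometimes report something else, mostly with a low value. They report only what shows in the picture. A call takes as long as a camera call. They do not tell look-alikes from the thing itself.
- nets.spot_in(camera, query): "box" ([left, top, width, height] as shares, 0 to 1, of the picture: columns of its width, rows of its height, round what is visible of it).
- nets.place_of(camera, query): "position" ([column, row] as shares, 0 to 1, of the picture: columns of its width, rows of its height: a listed point, or the origin of a listed thing).
The state is a dict: "clock": time; "q": joint angles; "qd": joint speeds; "joint_torque": joint torques, N m; "tool_pos": TCP position; "eef_rot": TCP orientation; "contact_force": force on the tool from outside, world axes, zero at the start; "moment": the same for the moment, N m; "opening": opening from 0.0 (shut) to 1.0 (fully open); "finger_force": force on a finger pad.
Only numpy, scipy, OpenCV 4.12 (cv2) and the standard library are available. Lean on these libraries where they do the work, as an engineer would, in place of code of your own. Each camera call takes 0.05 s, during which the arm holds its last target. There are 200 camera calls.

## Working session

There is one attempt and no reset: what is moved stays moved. The work goes in short steps, Python scripts to look and compute and a shell command to move; the robot and the scene stay as the last step left them, time stands still between calls to the robot, and variables do not carry over. Pictures are saved under pics/ and viewed, at most 10 in all, crops included, and the job is handed in when it is done.

```bash
mkdir -p pics; ls; cat > h.py <<'E'
import numpy as np, cv2
from plant import r, eyes, nets
def ray(cam,u,v):
    i=eyes.camera_info(cam);K=np.array(i["K"]);T=np.linalg.inv(np.array(i["world_to_cam"]))
    d=T[:3,:3]@np.linalg.solve(K,[u,v,1]);return T[:3,3],d
def onz(cam,u,v,z):
    o,d=ray(cam,u,v);return o+d*(z-o[2])/d[2]
def proj(cam,p):
    i=eyes.camera_info(cam);c=np.array(i["world_to_cam"])@np.r_[p,1];q=np.array(i["K"])@c[:3];return q[:2]/q[2]
def tri(a,b):
    (o1,d1),(o2,d2)=a,b
    d1=d1/np.linalg.norm(d1);d2=d2/np.linalg.norm(d2)
    s=np.linalg.lstsq(np.c_[d1,-d2],o2-o1,rcond=None)[0]
    p,q=o1+s[0]*d1,o2+s[1]*d2;return (p+q)/2,np.linalg.norm(p-q)
E
python3 - <<'E'
from h import *
for c in("top","side"):
    im,d=eyes.snapshot(c);cv2.imwrite(f"pics/{c}0.png",im);np.save(f"{c}0.npy",d)
    print(c,ray(c,280,210))
    for n in("punch","stand_mouth","jig_mouth","stand","jig"):
        for k in nets.place_of(c,n)[:4]:
            u,v=k["position"];u*=560;v*=420
            print(n,round(k["confidence"],2),round(u,1),round(v,1),onz(c,u,v,{"punch":.07,"stand_mouth":.07,"jig_mouth":.04}.get(n,0)).round(3))
print(r.get_state())
E
```

```text
pics
top (array([0.52071176, 0.03589824, 0.91477822]), array([ 0.0891757 ,  0.01438376, -0.99599666]))
punch 0.75 169.3 245.4 [0.516 0.285 0.07 ]
punch 0.56 231.5 251.7 [0.505 0.151 0.07 ]
stand_mouth 0.73 228.1 254.6 [0.498 0.158 0.07 ]
jig_mouth 0.85 353.0 267.0 [ 0.474 -0.116  0.04 ]
stand 0.92 233.7 253.7 [0.499 0.155 0.   ]
jig 0.94 349.4 264.9 [ 0.477 -0.114  0.   ]
side (array([0.54919102, 0.99763855, 0.78395948]), array([ 0.04573658, -0.81481108, -0.57795181]))
punch 0.86 325.5 260.0 [0.503 0.158 0.07 ]
punch 0.6 315.4 331.5 [0.522 0.35  0.07 ]
stand_mouth 0.79 326.8 261.0 [0.501 0.161 0.07 ]
jig_mouth 0.66 336.7 194.0 [ 0.472 -0.13   0.04 ]
stand 0.68 323.4 282.8 [0.504 0.15  0.   ]
jig 0.72 335.2 212.7 [ 0.474 -0.106  0.   ]
{'clock': 0.6, 'q': array([-1.27522468,  0.68907859, -0.19458485,  1.56531221,  0.15729255,
        0.90249488, -0.21510129]), 'qd': array([-1.57716867e-03, -1.24367424e-03,  1.68872589e-04, -5.20786192e-05,
        1.27791578e-04,  2.76572387e-04,  1.40122611e-04]), 'joint_torque': array([ 8.48358013e-05, -5.27244973e+01, -1.26644243e+00, -1.53677988e+01,
       -5.19098353e-02, -3.26101572e-04,  4.62453738e-05]), 'tool_pos': array([0.161732  , 0.60373229, 0.23875244]), 'eef_rot': array([1.30509336e-01, 9.91447079e-01, 4.42733295e-05, 2.48181931e-06]), 'contact_force': array([ 0.39085325, -0.26864523, -0.38394423]), 'moment': array([-0.00395467,  0.01134944, -0.02697617]), 'finger_force': 0.0, 'opening': 0.9988128657574772}
```

View pics/top0.png

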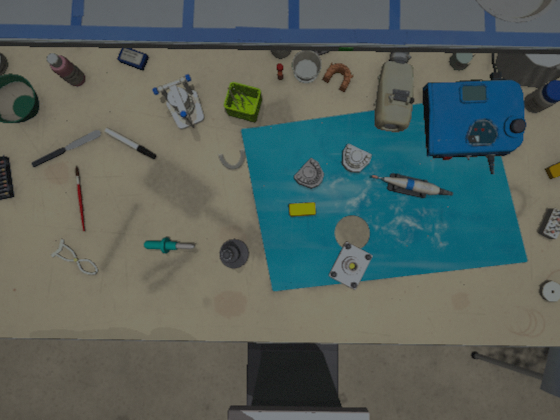

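View pics/side0.png

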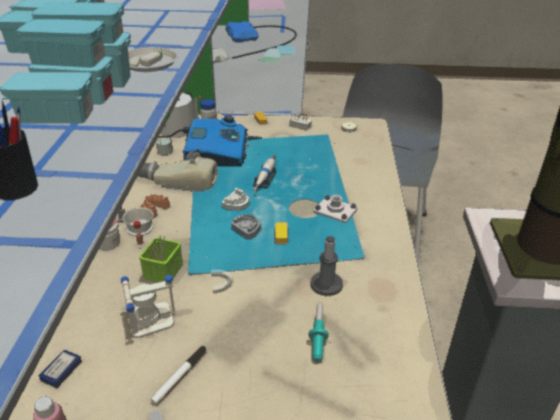

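Both pictures show the same layout. Candidates for the punch:
- The dark upright tool in the stand, at top (233,252) and side (327,255).
- The turquoise look-alike lying down, at top (170,245) and side (318,335).
- The dental handpiece, at top (415,186).

I choose the dark one in the stand. The jig is at top (351,265) and side (336,207). Next I check that choice in a close crop and measure from depth.

```bash
python3 - <<'E'
from h import *
a=cv2.imread("pics/top0.png");b=cv2.imread("pics/side0.png")
z=lambda m,x,y,s:cv2.resize(m[y:y+s,x:x+s],(390,390),interpolation=cv2.INTER_CUBIC)
A=np.hstack([z(a,203,222,60),z(b,292,232,65)]);B=np.hstack([z(a,320,235,60),z(b,305,175,60)])
cv2.imwrite("pics/crop.png",cv2.resize(np.vstack([A,B]),(600,600)))
def cloud(c):
    d=np.load(c+"0.npy");i=eyes.camera_info(c);K=np.array(i["K"]);T=np.linalg.inv(np.array(i["world_to_cam"]))
    v,u=np.mgrid[:420,:560];P=np.linalg.inv(K)@np.c_[u.ravel(),v.ravel(),np.ones(u.size)].T*d.ravel()
    return (T[:3,:3]@P).T[d.ravel()>0]+T[:3,3]
for c in("top","side"):
    P=cloud(c)
    for nm,x,y in(("punch",.50,.155),("jig",.475,-.117)):
        Q=P[(np.hypot(P[:,0]-x,P[:,1]-y)<.055)]
        print(c,nm,"table",np.median(Q[Q[:,2]<.006,2]) if nm=="punch" else "")
        for lo,hi in((.006,.013),(.013,.025),(.03,.05),(.055,.065),(.065,.074),(.075,.085),(.085,.12),(.12,.135)):
            q=Q[(Q[:,2]>lo)&(Q[:,2]<hi)]
            if len(q)>3:print(lo,hi,len(q),"mid",((q.min(0)+q.max(0))/2).round(4),"ext",np.ptp(q,0).round(3),"mean",q.mean(0).round(4))
E
```

```text
top punch table 0.00022815444117441075
0.006 0.013 388 mid [0.5008 0.1625 0.0095] ext [0.064 0.084 0.007] mean [0.5018 0.148  0.0099]
0.013 0.025 30 mid [0.4998 0.1541 0.0185] ext [0.053 0.049 0.011] mean [0.5005 0.1477 0.0158]
0.03 0.05 8 mid [0.5047 0.142  0.0379] ext [0.02  0.008 0.011] mean [0.5035 0.1396 0.0386]
0.075 0.085 142 mid [0.5011 0.1539 0.0799] ext [0.036 0.037 0.009] mean [0.5016 0.1504 0.0783]
0.085 0.12 29 mid [0.5008 0.1535 0.1029] ext [0.02  0.02  0.034] mean [0.5012 0.1474 0.1061]
0.12 0.135 70 mid [0.5    0.1539 0.1242] ext [0.018 0.018 0.008] mean [0.5008 0.1533 0.1244]
top jig table 
0.006 0.013 767 mid [ 0.4754 -0.1167  0.0095] ext [0.105 0.101 0.007] mean [ 0.4768 -0.1144  0.0099]
0.013 0.025 312 mid [ 0.4779 -0.1152  0.019 ] ext [0.1   0.091 0.012] mean [ 0.4784 -0.1145  0.0194]
0.03 0.05 95 mid [ 0.4778 -0.1155  0.0376] ext [0.024 0.027 0.012] mean [ 0.4777 -0.1165  0.0389]
side punch table -0.00021302692685110092
0.006 0.013 393 mid [0.4987 0.1579 0.0095] ext [0.067 0.065 0.007] mean [0.4989 0.1653 0.0095]
0.013 0.025 69 mid [0.5002 0.1633 0.019 ] ext [0.
[... 223 characters left out ...]
 0.0598]
0.065 0.074 41 mid [0.4984 0.1676 0.0695] ext [0.036 0.017 0.009] mean [0.4995 0.1701 0.0704]
0.075 0.085 129 mid [0.4986 0.1596 0.08  ] ext [0.036 0.033 0.01 ] mean [0.4981 0.162  0.0781]
0.085 0.12 145 mid [0.4982 0.1615 0.1024] ext [0.02  0.014 0.034] mean [0.4986 0.1628 0.1028]
0.12 0.135 52 mid [0.4984 0.157  0.124 ] ext [0.018 0.017 0.008] mean [0.4988 0.1586 0.1239]
side jig table 
0.006 0.013 366 mid [ 0.4744 -0.112   0.0095] ext [0.105 0.093 0.007] mean [ 0.475  -0.1042  0.0095]
0.013 0.025 206 mid [ 0.4749 -0.1124  0.019 ] ext [0.099 0.092 0.012] mean [ 0.4754 -0.1066  0.0185]
0.03 0.05 74 mid [ 0.4742 -0.1133  0.0356] ext [0.025 0.031 0.01 ] mean [ 0.4747 -0.1143  0.0364]
```

View pics/crop.png

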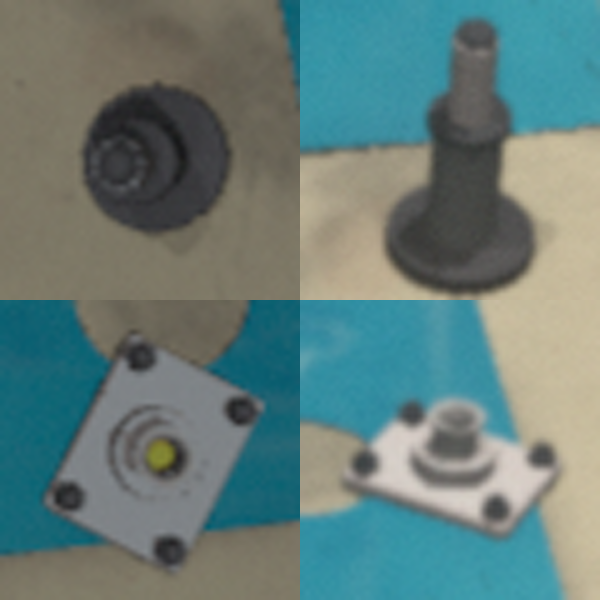

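The crop shows the dark ringed punch upright in the stand, collar on the rim, at about (0.4995, 0.155). The jig mouth shows its brass blank and is at about (0.476, -0.1145). I start the approach.

```bash
python3 -m pendant '[{"claw":1,"dx":24,"dy":-32,"dz":0,"twist":0},{"claw":1,"dx":50,"dy":-66,"dz":0,"twist":0},{"claw":1,"dx":76,"dy":-101,"dz":0,"twist":0},{"claw":1,"dx":102,"dy":-135,"dz":0,"twist":0},{"claw":1,"dx":128,"dy":-170,"dz":0,"twist":0},{"claw":1,"dx":154,"dy":-205,"dz":0,"twist":0},{"claw":1,"dx":180,"dy":-239,"dz":0,"twist":0},{"claw":1,"dx":200,"dy":-266,"dz":0,"twist":0}]' 20
python3 -m pendant '[{"claw":1,"dx":20,"dy":-27,"dz":0,"twist":0},{"claw":1,"dx":46,"dy":-61,"dz":0,"twist":0},{"claw":1,"dx":72,"dy":-96,"dz":0,"twist":0},{"claw":1,"dx":98,"dy":-130,"dz":0,"twist":0},{"claw":1,"dx":120,"dy":-160,"dz":0,"twist":0},{"claw":1,"dx":138,"dy":-183,"dz":0,"twist":0},{"claw":1,"dx":138,"dy":-183,"dz":-30,"twist":0},{"claw":1,"dx":138,"dy":-183,"dz":-60,"twist":0}]'
```

```text
clock: 1.4
tool_pos: [0.3634, 0.3353, 0.2389]
eef_rot: [0.132, 0.991, -0.0, 0.0]
contact_force: [0.2, -0.4, 0.5]
opening: 1.001
finger_force: 0.0
clock: 2.2
tool_pos: [0.5015, 0.1537, 0.1788]
eef_rot: [0.132, 0.991, 0.001, 0.002]
contact_force: [-0.3, 0.7, -0.1]
opening: 1.0
finger_force: 0.0
```

```bash
python3 -m pendant '[{"claw":1,"dx":-2,"dy":1,"dz":-25,"twist":0},{"claw":1,"dx":-2,"dy":1,"dz":-55,"twist":0},{"claw":1,"dx":-2,"dy":1,"dz":-80,"twist":0},{"claw":1,"dx":-2,"dy":1,"dz":-92,"twist":0},{"claw":1,"dx":-2,"dy":1,"dz":-97,"twist":0},{"claw":1,"dx":-2,"dy":1,"dz":-97,"twist":0}]'
python3 - <<'E'
from h import *
im,_=eyes.snapshot("side");cv2.imwrite("pics/s1.png",cv2.resize(im[170:320,230:430],(800,600),interpolation=cv2.INTER_CUBIC))
E
```

```text
clock: 2.8
tool_pos: [0.4979, 0.1558, 0.0818]
eef_rot: [0.131, 0.991, 0.0, 0.0]
contact_force: [0.5, -0.6, 0.1]
opening: 0.998
finger_force: 0.0
```

View pics/s1.png

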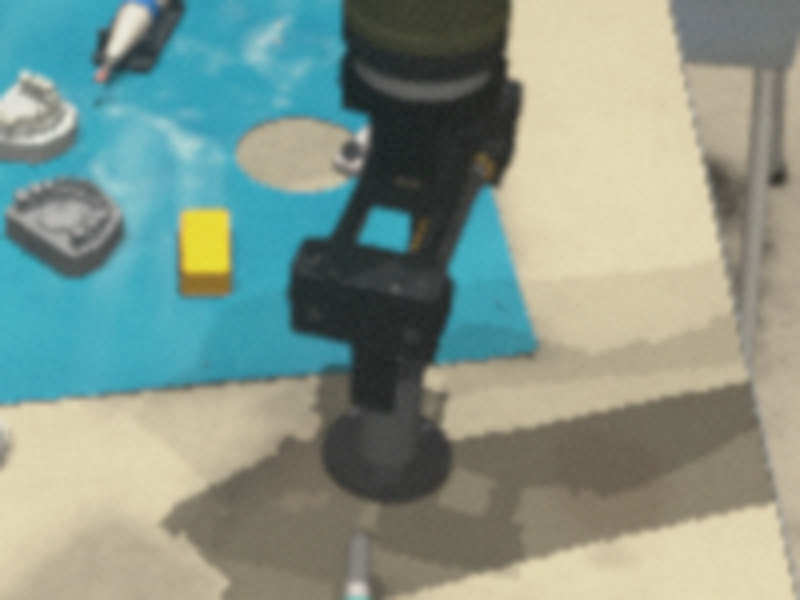

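The fingers straddle the punch just above the collar (finger at crop (375,385), stand at (392,440)). I close the gripper.

```bash
python3 -m pendant '[{"claw":0,"dx":0,"dy":0,"dz":0,"twist":0},{"claw":0,"dx":0,"dy":0,"dz":0,"twist":0},{"claw":0,"dx":0,"dy":0,"dz":0,"twist":0},{"claw":0,"dx":0,"dy":0,"dz":0,"twist":0},{"claw":0,"dx":0,"dy":0,"dz":0,"twist":0},{"claw":0,"dx":0,"dy":0,"dz":0,"twist":0},{"claw":0,"dx":0,"dy":0,"dz":0,"twist":0},{"claw":0,"dx":0,"dy":0,"dz":0,"twist":0}]' 40
```

```text
clock: 3.65
tool_pos: [0.4977, 0.1557, 0.0817]
eef_rot: [0.131, 0.991, 0.0, -0.0]
contact_force: [0.4, 0.4, 0.4]
opening: 0.301
finger_force: 0.0
```

```bash
python3 -m pendant '[{"claw":0,"dx":0,"dy":0,"dz":0,"twist":0},{"claw":0,"dx":0,"dy":0,"dz":0,"twist":0},{"claw":0,"dx":0,"dy":0,"dz":0,"twist":0},{"claw":0,"dx":0,"dy":0,"dz":0,"twist":0}]'
```

```text
clock: 4.05
tool_pos: [0.4976, 0.1555, 0.0817]
eef_rot: [0.131, 0.991, -0.0, -0.0]
contact_force: [-1.1, -0.7, 0.4]
opening: 0.215
finger_force: 40.0
```

```bash
python3 -m pendant '[{"claw":0,"dx":0,"dy":0,"dz":5,"twist":0},{"claw":0,"dx":0,"dy":0,"dz":20,"twist":0},{"claw":0,"dx":0,"dy":0,"dz":40,"twist":0},{"claw":0,"dx":0,"dy":0,"dz":60,"twist":0},{"claw":0,"dx":0,"dy":0,"dz":80,"twist":0},{"claw":0,"dx":0,"dy":0,"dz":100,"twist":0},{"claw":0,"dx":0,"dy":0,"dz":110,"twist":0},{"claw":0,"dx":0,"dy":0,"dz":110,"twist":0}]' 55
python3 -m pendant '[{"claw":0,"dx":-2,"dy":-25,"dz":0,"twist":0},{"claw":0,"dx":-5,"dy":-60,"dz":0,"twist":0},{"claw":0,"dx":-9,"dy":-100,"dz":0,"twist":0},{"claw":0,"dx":-12,"dy":-140,"dz":0,"twist":0},{"claw":0,"dx":-16,"dy":-180,"dz":0,"twist":0},{"claw":0,"dx":-20,"dy":-220,"dz":0,"twist":0},{"claw":0,"dx":-23,"dy":-252,"dz":0,"twist":0},{"claw":0,"dx":-23,"dy":-270,"dz":0,"twist":0}]'
python3 -m pendant '[{"claw":0,"dx":0,"dy":0,"dz":-20,"twist":0},{"claw":0,"dx":0,"dy":0,"dz":-40,"twist":0},{"claw":0,"dx":0,"dy":0,"dz":-50,"twist":0},{"claw":0,"dx":0,"dy":0,"dz":-50,"twist":0},{"claw":0,"dx":0,"dy":0,"dz":-50,"twist":0}]'
python3 - <<'E'
from h import *
im,_=eyes.snapshot("side");cv2.imwrite("pics/s2.png",cv2.resize(im[140:240,280:410],(780,600),interpolation=cv2.INTER_CUBIC))
im2,_=eyes.snapshot("top");cv2.imwrite("pics/t2.png",cv2.resize(im2[220:310,290:410],(800,600),interpolation=cv2.INTER_CUBIC))
for c in("side","top"):
  for n in("punch_tip","jig_mouth","punch"):
    for k in nets.place_of(c,n)[:2]:print(c,n,k["confidence"],np.array(k["position"])*[560,420])
s=r.get_state();t=s["tool_pos"];print(t)
o=t-[0,0,.0117]
for c in("side","top"):print(c,"pred tip",proj(c,o-[0,0,.066]),"mouth",proj(c,[.476,-.1145,.04]))
E
```

```text
clock: 4.85
tool_pos: [0.4984, 0.156, 0.1929]
eef_rot: [0.131, 0.991, 0.001, 0.001]
contact_force: [0.9, 0.4, -2.3]
opening: 0.209
finger_force: 55.0
clock: 5.65
tool_pos: [0.4729, -0.1178, 0.1905]
eef_rot: [0.133, 0.991, -0.001, -0.002]
contact_force: [-0.1, 0.0, -2.1]
opening: 0.209
finger_force: 55.0
clock: 6.15
tool_pos: [0.4748, -0.1139, 0.1417]
eef_rot: [0.13, 0.991, 0.0, -0.0]
contact_force: [0.2, -0.2, -2.0]
opening: 0.21
finger_force: 55.0
side punch_tip 0.59 [318.08  301.014]
side punch_tip 0.56 [334.488 192.78 ]
side jig_mouth 0.71 [335.384 190.512]
side jig_mouth 0.57 [338.016 195.51 ]
side punch 0.64 [338.52  168.084]
side punch 0.64 [315.784 331.8  ]
top punch_tip 0.67 [195.328 244.986]
top jig_mouth 0.71 [356.272 266.49 ]
top jig_mouth 0.29 [353.192 161.994]
top punch 0.83 [169.792 246.792]
[ 0.47493162 -0.11432473  0.14209923]
side pred tip [336.40698865 189.20139739] mouth [335.28264627 197.47318821]
top pred tip [354.41704184 267.415112  ] mouth [352.55312781 266.30430663]
```

View pics/s2.png

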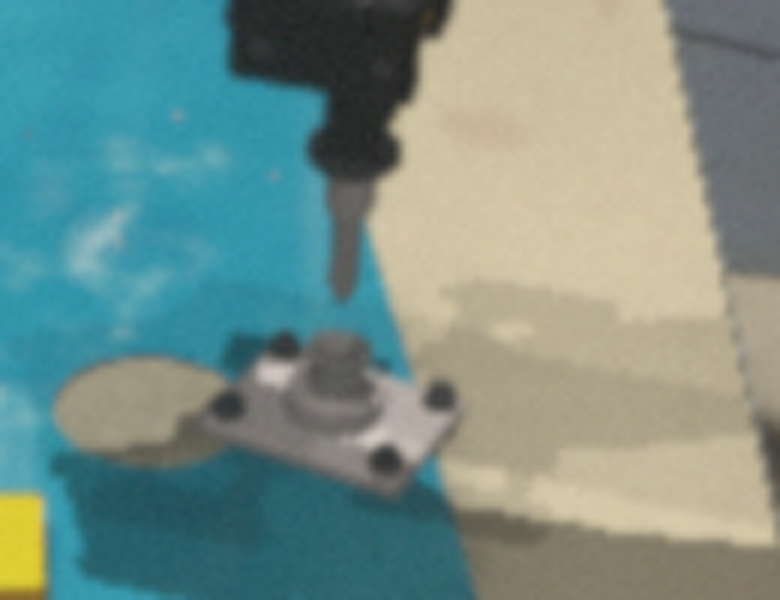

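Tip at crop (342,300), almost exactly above the bush mouth at (338,343), punch upright. I lower it into the funnel and watch the side forces.

```bash
python3 -m pendant '[{"claw":0,"dx":0,"dy":0,"dz":-10,"twist":0},{"claw":0,"dx":0,"dy":0,"dz":-18,"twist":0},{"claw":0,"dx":0,"dy":0,"dz":-24,"twist":0},{"claw":0,"dx":0,"dy":0,"dz":-28,"twist":0},{"claw":0,"dx":0,"dy":0,"dz":-31,"twist":0},{"claw":0,"dx":0,"dy":0,"dz":-31,"twist":0}]'
python3 -m pendant '[{"claw":0,"dx":0,"dy":0,"dz":-1,"twist":0},{"claw":0,"dx":0,"dy":0,"dz":-2,"twist":0},{"claw":0,"dx":0,"dy":0,"dz":-3,"twist":0},{"claw":0,"dx":0,"dy":0,"dz":-3,"twist":0}]'
```

```text
clock: 7.15
tool_pos: [0.4745, -0.1142, 0.1103]
eef_rot: [0.13, 0.991, 0.0, -0.0]
contact_force: [0.2, -0.8, -2.7]
opening: 0.211
finger_force: 55.0
clock: 7.55
tool_pos: [0.4747, -0.1143, 0.1078]
eef_rot: [0.131, 0.991, 0.0, 0.0]
contact_force: [-0.4, -0.2, -2.5]
opening: 0.215
finger_force: 55.0
```

```bash
python3 -m pendant '[{"claw":0,"dx":0,"dy":0,"dz":-1,"twist":0},{"claw":0,"dx":0,"dy":0,"dz":-2,"twist":0},{"claw":0,"dx":0,"dy":0,"dz":-3,"twist":0},{"claw":0,"dx":0,"dy":0,"dz":-3,"twist":0}]'
```

```text
clock: 7.95
tool_pos: [0.4746, -0.1143, 0.1046]
eef_rot: [0.131, 0.991, 0.0, -0.0]
contact_force: [0.4, -0.1, -2.5]
opening: 0.211
finger_force: 55.0
```

```bash
python3 -m pendant '[{"claw":0,"dx":0,"dy":0,"dz":-1,"twist":0},{"claw":0,"dx":0,"dy":0,"dz":-2,"twist":0},{"claw":0,"dx":0,"dy":0,"dz":-2,"twist":0}]'
```

```text
clock: 8.25
tool_pos: [0.4747, -0.1142, 0.1026]
eef_rot: [0.13, 0.991, 0.0, -0.0]
contact_force: [0.0, 0.4, -2.4]
opening: 0.212
finger_force: 55.0
```

```bash
python3 -m pendant '[{"claw":0,"dx":0,"dy":0,"dz":-1,"twist":0},{"claw":0,"dx":0,"dy":0,"dz":-2,"twist":0},{"claw":0,"dx":0,"dy":0,"dz":-2,"twist":0}]'
```

```text
clock: 8.55
tool_pos: [0.4747, -0.1142, 0.1006]
eef_rot: [0.13, 0.991, 0.0, -0.0]
contact_force: [-0.5, 0.1, -2.0]
opening: 0.208
finger_force: 55.0
```

```bash
python3 -m pendant '[{"claw":0,"dx":0,"dy":0,"dz":-1,"twist":0},{"claw":0,"dx":0,"dy":0,"dz":-2,"twist":0},{"claw":0,"dx":0,"dy":0,"dz":-2,"twist":0}]'
```

```text
clock: 8.85
tool_pos: [0.4751, -0.1144, 0.099]
eef_rot: [0.131, 0.991, -0.0, 0.0]
contact_force: [-0.0, -0.9, 3.8]
opening: 0.208
finger_force: 55.0
```

```bash
python3 -m pendant '[{"claw":0,"dx":0,"dy":0,"dz":-1,"twist":0},{"claw":0,"dx":0,"dy":0,"dz":-2,"twist":0},{"claw":0,"dx":0,"dy":0,"dz":-2,"twist":0}]'
```

```text
clock: 9.15
tool_pos: [0.4753, -0.1145, 0.0973]
eef_rot: [0.131, 0.991, -0.0, 0.001]
contact_force: [-1.0, -0.1, 6.9]
opening: 0.21
finger_force: 55.0
```

```bash
python3 -m pendant '[{"claw":0,"dx":0,"dy":0,"dz":-1,"twist":0},{"claw":0,"dx":0,"dy":0,"dz":-2,"twist":0},{"claw":0,"dx":0,"dy":0,"dz":-2,"twist":0}]'
```

```text
clock: 9.45
tool_pos: [0.4753, -0.1146, 0.0954]
eef_rot: [0.131, 0.991, -0.0, 0.001]
contact_force: [-1.1, -0.1, 8.4]
opening: 0.208
finger_force: 55.0
```

```bash
python3 -m pendant '[{"claw":0,"dx":0,"dy":0,"dz":-1,"twist":0},{"claw":0,"dx":0,"dy":0,"dz":-1.5,"twist":0},{"claw":0,"dx":0,"dy":0,"dz":-1.5,"twist":0}]'
```

```text
clock: 9.75
tool_pos: [0.4752, -0.1146, 0.0937]
eef_rot: [0.131, 0.991, -0.0, 0.001]
contact_force: [0.3, -0.5, 6.2]
opening: 0.21
finger_force: 55.0
```

```bash
python3 -m pendant '[{"claw":0,"dx":0,"dy":0,"dz":-1,"twist":0},{"claw":0,"dx":0,"dy":0,"dz":-1,"twist":0},{"claw":0,"dx":0,"dy":0,"dz":-1,"twist":0}]'
```

```text
clock: 10.05
tool_pos: [0.4749, -0.1145, 0.0924]
eef_rot: [0.131, 0.991, -0.0, 0.0]
contact_force: [-0.1, -0.2, 4.2]
opening: 0.21
finger_force: 55.0
```

```bash
python3 -m pendant '[{"claw":0,"dx":0,"dy":0,"dz":-1,"twist":0},{"claw":0,"dx":0,"dy":0,"dz":-1,"twist":0},{"claw":0,"dx":0,"dy":0,"dz":-1,"twist":0}]'
```

```text
clock: 10.35
tool_pos: [0.4746, -0.1143, 0.091]
eef_rot: [0.131, 0.991, 0.0, -0.0]
contact_force: [-0.3, -0.4, 0.3]
opening: 0.211
finger_force: 55.0
```

```bash
python3 -m pendant '[{"claw":0,"dx":0,"dy":0,"dz":-1,"twist":0},{"claw":0,"dx":0,"dy":0,"dz":-1,"twist":0},{"claw":0,"dx":0,"dy":0,"dz":-1,"twist":0}]'
```

```text
clock: 10.65
tool_pos: [0.4743, -0.1138, 0.0899]
eef_rot: [0.13, 0.991, 0.0, -0.001]
contact_force: [-0.2, 0.7, -2.1]
opening: 0.207
finger_force: 55.0
```

```bash
python3 -m pendant '[{"claw":0,"dx":0,"dy":0,"dz":-0.4,"twist":0},{"claw":0,"dx":0,"dy":0,"dz":-0.8,"twist":0},{"claw":0,"dx":0,"dy":0,"dz":-0.8,"twist":0}]'; python3 - <<'E'
from h import *
print(r.get_state()["contact_force"]);eyes.snapshot("side");print(r.get_state()["contact_force"],r.get_state()["tool_pos"])
E
```

```text
clock: 10.95
tool_pos: [0.4746, -0.1142, 0.0894]
eef_rot: [0.13, 0.991, 0.0, -0.0]
contact_force: [0.0, -0.4, -2.8]
opening: 0.207
finger_force: 55.0
[ 0.03399048 -0.41333757 -2.77443314]
[-0.11603129  0.23964244 -1.79767578] [ 0.47468518 -0.11423218  0.08938264]
```

The force fell to the free-hanging value, which fits a trip. I lift out and check the nose length, also with the nets' tip.

```bash
python3 -m pendant '[{"claw":0,"dx":0,"dy":0,"dz":1,"twist":0},{"claw":0,"dx":0,"dy":0,"dz":2,"twist":0},{"claw":0,"dx":0,"dy":0,"dz":2.5,"twist":0},{"claw":0,"dx":0,"dy":0,"dz":2.5,"twist":0}]'
python3 -m pendant '[{"claw":0,"dx":0,"dy":0,"dz":5,"twist":0},{"claw":0,"dx":0,"dy":0,"dz":15,"twist":0},{"claw":0,"dx":0,"dy":0,"dz":30,"twist":0},{"claw":0,"dx":0,"dy":0,"dz":45,"twist":0},{"claw":0,"dx":0,"dy":0,"dz":50,"twist":0},{"claw":0,"dx":0,"dy":0,"dz":50,"twist":0}]'
python3 - <<'E'
from h import *
im,_=eyes.snapshot("side");cv2.imwrite("pics/s3.png",cv2.resize(im[140:240,280:410],(780,600),interpolation=cv2.INTER_CUBIC))
t=r.get_state()["tool_pos"];print(t)
for z in(0,-.024,-.054,-.066):print(z,(proj("side",t+[0,0,z-.0117])-[280,140])*6)
E
```

```text
clock: 11.4
tool_pos: [0.4748, -0.1143, 0.0921]
eef_rot: [0.131, 0.991, 0.0, 0.0]
contact_force: [0.1, 0.1, -2.1]
opening: 0.21
finger_force: 55.0
clock: 12.0
tool_pos: [0.4753, -0.1144, 0.1429]
eef_rot: [0.131, 0.991, 0.0, 0.001]
contact_force: [-0.0, -0.0, -2.0]
opening: 0.213
finger_force: 55.0
[ 0.47486119 -0.11436443  0.14229921]
0 [350.24886144 154.00542081]
-0.024 [345.95128411 206.14590517]
-0.054 [340.70733085 269.7683236 ]
-0.066 [338.64842356 294.74807743]
```

View pics/s3.png

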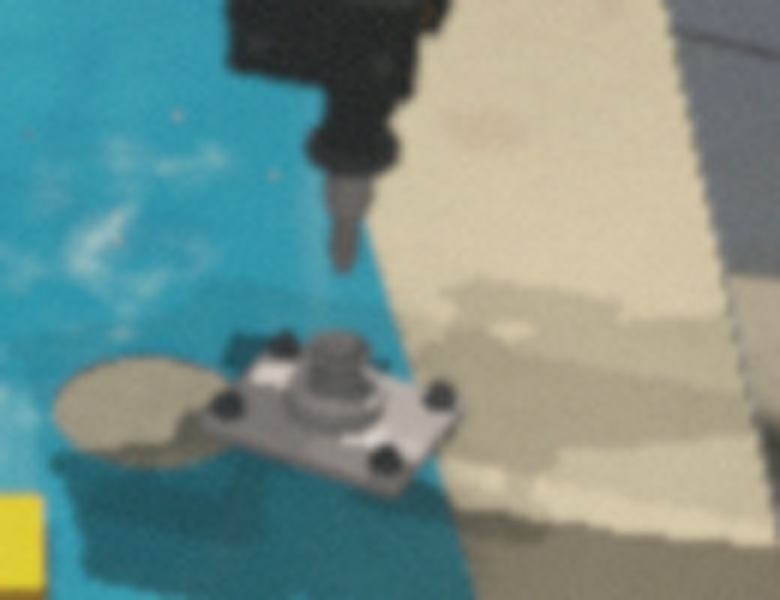

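The nose is now in by 12 mm: tip at crop (342,272), against (342,300) before, and the jig has not moved. The punch tripped, with a peak push of about 11 N. I reverse the path to the stand.

```bash
python3 -m pendant '[{"claw":0,"dx":0,"dy":0,"dz":20,"twist":0},{"claw":0,"dx":0,"dy":10,"dz":42,"twist":0},{"claw":0,"dx":3,"dy":40,"dz":50,"twist":0},{"claw":0,"dx":7,"dy":80,"dz":50,"twist":0},{"claw":0,"dx":10,"dy":120,"dz":50,"twist":0},{"claw":0,"dx":14,"dy":160,"dz":50,"twist":0},{"claw":0,"dx":17,"dy":200,"dz":50,"twist":0},{"claw":0,"dx":20,"dy":235,"dz":50,"twist":0}]'
python3 -m pendant '[{"claw":0,"dx":3,"dy":25,"dz":0,"twist":0},{"claw":0,"dx":3,"dy":35,"dz":0,"twist":0},{"claw":0,"dx":3,"dy":35,"dz":-10,"twist":0},{"claw":0,"dx":3,"dy":35,"dz":-25,"twist":0},{"claw":0,"dx":3,"dy":35,"dz":-30,"twist":0},{"claw":0,"dx":3,"dy":35,"dz":-30,"twist":0}]'
python3 - <<'E'
from h import *
im,_=eyes.snapshot("side");cv2.imwrite("pics/s4.png",cv2.resize(im[200:300,265:395],(780,600),interpolation=cv2.INTER_CUBIC))
t=r.get_state()["tool_pos"];print(t)
for z in(0,-.054):print(z,(proj("side",t+[0,0,z-.0117])-[265,200])*6)
print((proj("side",[t[0],t[1],.07])-[265,200])*6)
E
```

```text
clock: 12.85
tool_pos: [0.4941, 0.123, 0.1912]
eef_rot: [0.13, 0.992, -0.0, -0.001]
contact_force: [0.5, -0.6, -2.6]
opening: 0.207
finger_force: 55.0
clock: 13.45
tool_pos: [0.4969, 0.1534, 0.1607]
eef_rot: [0.132, 0.991, -0.001, -0.001]
contact_force: [-0.7, -0.2, -1.6]
opening: 0.207
finger_force: 55.0
[0.49739896 0.15403885 0.16141013]
0 [395.42470714 163.95137315]
-0.054 [385.16302612 293.4699021 ]
[380.48261717 352.54401289]
```

View pics/s4.png

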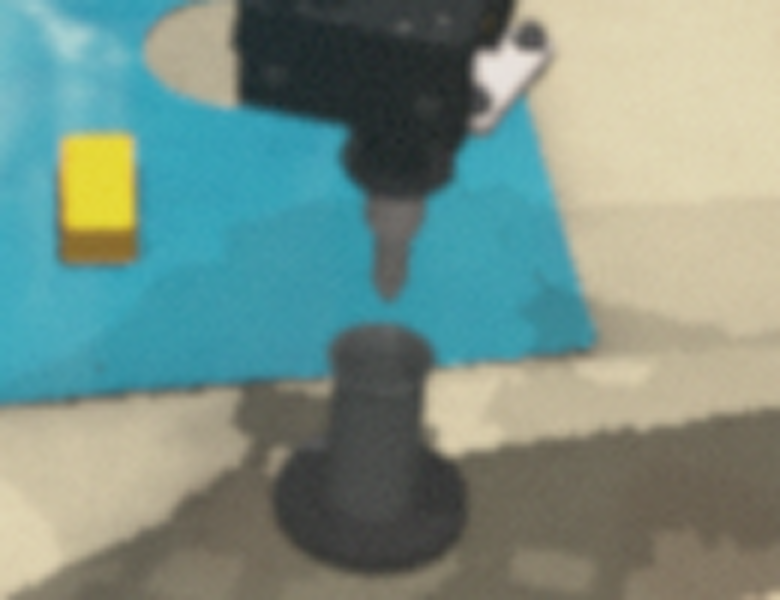

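Tip at crop (388,298) is centred over the stand mouth at about (382,352). I lower the punch in stages.

```bash
python3 -m pendant '[{"claw":0,"dx":0,"dy":0,"dz":-8,"twist":0},{"claw":0,"dx":0,"dy":0,"dz":-18,"twist":0},{"claw":0,"dx":0,"dy":0,"dz":-28,"twist":0},{"claw":0,"dx":0,"dy":0,"dz":-38,"twist":0},{"claw":0,"dx":0,"dy":0,"dz":-46,"twist":0},{"claw":0,"dx":0,"dy":0,"dz":-50,"twist":0},{"claw":0,"dx":0,"dy":0,"dz":-50,"twist":0}]'
```

```text
clock: 14.2
tool_pos: [0.4974, 0.1557, 0.1112]
eef_rot: [0.13, 0.991, -0.0, -0.001]
contact_force: [0.0, 0.1, -1.9]
opening: 0.205
finger_force: 55.0
```

```bash
python3 -m pendant '[{"claw":0,"dx":0,"dy":0,"dz":-4,"twist":0},{"claw":0,"dx":0,"dy":0,"dz":-8,"twist":0},{"claw":0,"dx":0,"dy":0,"dz":-12,"twist":0},{"claw":0,"dx":0,"dy":0,"dz":-12,"twist":0}]'
```

```text
clock: 14.6
tool_pos: [0.4975, 0.1556, 0.0995]
eef_rot: [0.13, 0.991, -0.0, -0.0]
contact_force: [1.3, -0.7, -2.6]
opening: 0.211
finger_force: 55.0
```

```bash
python3 -m pendant '[{"claw":0,"dx":0,"dy":0,"dz":-4,"twist":0},{"claw":0,"dx":0,"dy":0,"dz":-8,"twist":0},{"claw":0,"dx":0,"dy":0,"dz":-12,"twist":0},{"claw":0,"dx":0,"dy":0,"dz":-14,"twist":0},{"claw":0,"dx":0,"dy":0,"dz":-14,"twist":0}]'
```

```text
clock: 15.1
tool_pos: [0.4975, 0.1556, 0.0856]
eef_rot: [0.13, 0.991, -0.0, -0.0]
contact_force: [0.5, 0.4, -2.5]
opening: 0.213
finger_force: 55.0
```

```bash
python3 -m pendant '[{"claw":0,"dx":0,"dy":0,"dz":-1,"twist":0},{"claw":0,"dx":0,"dy":0,"dz":-2,"twist":0},{"claw":0,"dx":0,"dy":0,"dz":-2.5,"twist":0},{"claw":0,"dx":0,"dy":0,"dz":-2.5,"twist":0}]'
```

```text
clock: 15.5
tool_pos: [0.4977, 0.1557, 0.0834]
eef_rot: [0.131, 0.991, 0.0, 0.0]
contact_force: [-0.2, 0.1, -1.8]
opening: 0.213
finger_force: 55.0
```

```bash
python3 -m pendant '[{"claw":0,"dx":0,"dy":0,"dz":-0.5,"twist":0},{"claw":0,"dx":0,"dy":0,"dz":-1,"twist":0},{"claw":0,"dx":0,"dy":0,"dz":-1,"twist":0}]'
```

```text
clock: 15.8
tool_pos: [0.4978, 0.1557, 0.0824]
eef_rot: [0.131, 0.991, 0.0, 0.0]
contact_force: [-0.8, 0.2, -2.0]
opening: 0.208
finger_force: 55.0
```

```bash
python3 -m pendant '[{"claw":0,"dx":0,"dy":0,"dz":-0.5,"twist":0},{"claw":0,"dx":0,"dy":0,"dz":-0.7,"twist":0},{"claw":0,"dx":0,"dy":0,"dz":-0.7,"twist":0}]'
```

```text
clock: 16.1
tool_pos: [0.4977, 0.1558, 0.0818]
eef_rot: [0.131, 0.991, 0.0, -0.0]
contact_force: [-0.1, 0.6, -1.1]
opening: 0.219
finger_force: 55.0
```

Essentially seated. I release gently, opening wide.

```bash
python3 -m pendant '[{"claw":0.3,"dx":0,"dy":0,"dz":-0.3,"twist":0},{"claw":0.5,"dx":0,"dy":0,"dz":-0.3,"twist":0},{"claw":1,"dx":0,"dy":0,"dz":-0.3,"twist":0},{"claw":1,"dx":0,"dy":0,"dz":-0.3,"twist":0},{"claw":1,"dx":0,"dy":0,"dz":-0.3,"twist":0},{"claw":1,"dx":0,"dy":0,"dz":-0.3,"twist":0},{"claw":1,"dx":0,"dy":0,"dz":-0.3,"twist":0},{"claw":1,"dx":0,"dy":0,"dz":-0.3,"twist":0}]' 10
python3 -m pendant '[{"claw":1,"dx":0,"dy":0,"dz":0,"twist":0},{"claw":1,"dx":0,"dy":0,"dz":0,"twist":0},{"claw":1,"dx":0,"dy":0,"dz":0,"twist":0}]'
```

```text
clock: 16.9
tool_pos: [0.4977, 0.1557, 0.0814]
eef_rot: [0.131, 0.991, 0.0, -0.0]
contact_force: [-0.6, -0.1, -0.6]
opening: 0.911
finger_force: 0.0
clock: 17.2
tool_pos: [0.4977, 0.1557, 0.0814]
eef_rot: [0.131, 0.991, 0.0, -0.0]
contact_force: [0.1, 0.2, -1.1]
opening: 1.004
finger_force: 0.0
```

```bash
python3 -m pendant '[{"claw":1,"dx":0,"dy":0,"dz":10,"twist":0},{"claw":1,"dx":0,"dy":0,"dz":30,"twist":0},{"claw":1,"dx":0,"dy":0,"dz":60,"twist":0},{"claw":1,"dx":0,"dy":0,"dz":90,"twist":0},{"claw":1,"dx":0,"dy":0,"dz":120,"twist":0},{"claw":1,"dx":0,"dy":-40,"dz":140,"twist":0},{"claw":1,"dx":0,"dy":-80,"dz":140,"twist":0},{"claw":1,"dx":0,"dy":-120,"dz":140,"twist":0}]'
python3 - <<'E'
from h import *
im,d=eyes.snapshot("side");z=lambda m,x,y,s:cv2.resize(m[y:y+s,x:x+s],(390,390),interpolation=cv2.INTER_CUBIC)
cv2.imwrite("pics/s5.png",np.hstack([z(im,292,232,65),cv2.resize(im,(410,390))]))
i=eyes.camera_info("side");K=np.array(i["K"]);T=np.linalg.inv(np.array(i["world_to_cam"]))
v,u=np.mgrid[:420,:560];P=(T[:3,:3]@(np.linalg.inv(K)@np.c_[u.ravel(),v.ravel(),np.ones(u.size)].T*d.ravel())).T+T[:3,3]
Q=P[(np.hypot(P[:,0]-.4985,P[:,1]-.157)<.025)]
for lo,hi in((.075,.085),(.085,.12),(.12,.135)):
    q=Q[(Q[:,2]>lo)&(Q[:,2]<hi)];print(len(q),((q.min(0)+q.max(0))/2).round(4),q.max(0)[2],np.percentile(q[:,2],[50,90]))
E
```

```text
clock: 18.0
tool_pos: [0.498, 0.0346, 0.2231]
eef_rot: [0.13, 0.992, 0.0, 0.001]
contact_force: [1.0, -0.3, 0.5]
opening: 1.003
finger_force: 0.0
134 [0.4988 0.1605 0.08  ] 0.08497404922215779 [0.0779649  0.08139534]
144 [0.4986 0.1628 0.1026] 0.11994676402726379 [0.10418323 0.11738495]
50 [0.4985 0.157  0.1241] 0.1278445122323919 [0.1238313  0.12640798]
```

View pics/s5.png

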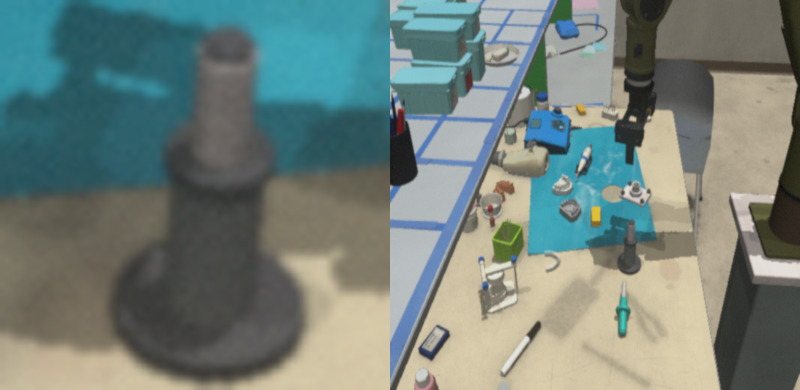

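The punch stands upright with its collar on the rim (crop (220,165)). Its measured heights match those at the start, and nothing else has moved. I hand the job in.

```bash
python3 -m pendant '[{"claw":1,"dx":0,"dy":0,"dz":0,"twist":0},{"claw":1,"dx":0,"dy":0,"dz":0,"twist":0}]' >/dev/null; python3 -c "
from plant import r
print(r.finish_job())"
```

```text
the job is handed in; nothing more can be done
None
```

The punch was tripped in the jig with a peak push of about 11 N, put back upright and home on its collar in the stand, released, and the job handed in at about 18 s of robot time.

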